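# Demagnetise a batch of welding brackets

### The arm

A 6-joint arm with a two-finger parallel gripper is mounted at the origin on a cart in front of the work surface, level with it; the furniture and walls round the work are solid. World frame = base frame: x ahead of the robot, y to its left, z up, the work surface at z = 0. Lengths are in m, angles in rad, forces in N, time in s.
With the tool pointing down it reaches from about 0.3 to 0.75 m from the base axis. Payload 8.5 kg.
Tool frame: the origin (TCP) lies midway between the tips of the shut fingers; the grasp point (between the pads) lies 19 mm behind it; z points along the fingers, y is the line along which they close (so a half turn about z gives the same grasp; the last joint's range is limited). The gripper opens to 88 mm and grips with 3 to 60 N. Pads are 18 mm wide; open, the fingers measure 123 mm over their backs; the gripper's body (75 mm by 187 mm) begins 45 mm behind the grasp point.
Start: joints at [1.114, 0.381, 1.297, -0, 1.464, -0.215], TCP at [0.132, 0.534, 0.239] pointing down, gripper open.
Joint ranges: [-3.11, 3.11], [-0.89, 2.33], [0.22, 2.48], [-1.42, 4.56], [0.17, 2.85], [-2.88, 2.88]. Speed limits (rad/s): [2.39, 2.39, 3.14, 3.14, 3.14, 3.14].

### API

Orientations are given as [roll, pitch, yaw] about the fixed x, y, z axes, in that order (R = Rz(yaw) Ry(pitch) Rx(roll)).
In Python, from bench import bot, snapshot gives the robot as it stands. The module is installed in compiled form; this text tells all that it offers.
- The arm moves only by the tool send_rows, never from a script. Its argument "series" is a list that holds one entry, the list of rows, each a list of 4 numbers: the shift along the tool's x, y, z in cm, then the turn about the tool's z in rad. A call has 1 to 20 rows; each row shifts and turns the commanded pose from where the row before left it, along the tool's axes as they then stand; what a row does not reach is not made up. A row lasts 1/8 s, in which the tool goes at most 62.5 mm and 10.7 degrees, less where a joint would pass 70% of its speed; a pose out of reach is approached as far as the arm can. A call is refused whole if a number of a shift passes 6.25 or a number of a turn 0.188, either way. A call with a gripper value outside its range is refused whole. "grip" is the gripper's target within -1 to 1 (shut at 1, half-way at 0, fully open at -1), set as the call begins (left out, the last holds). The fingers move at their own pace and stop on an object; "force" is the grip in N (left out, the last holds). Time passes only in rows, so rows that do not move let the fingers close. It gives the time, the measured TCP pose, the force, the opening and the grip force at its end, in the units of the state.
- bot.read_state(): the state, without advancing time (a new reading comes with each control period).
- snapshot(name): name is "scene" or "top" or "wrist"; returns a dict with "img" (480x640x3 uint8, blue, green, red), "z_map" (480x640 float32, m along the optical axis (not along the pixel's ray), 0 where there is no reading), "camera_matrix" (3x3 intrinsics, pixels), "xyz" and "attitude" of the camera in the world; the wrist camera has in their place "T_tool_cam" (4x4, takes a point from camera to tool coordinates, whose origin is the TCP and whose axes are the flange's). Camera axes: x right, y down, z forward; pixel columns grow to the right and rows downward; lengths in m; the calibration is good to about 2 mm. The wrist camera is an equidistant fisheye: a pixel r from the principal point sees the ray r / f radians off the axis. A picture is of the moment at which its call begins: read the wrist's pose just before it.
- bot.hand_in(): hands the job in; it is judged then, once.
The state is a dict: "clock": time; "joint_pos": joint angles; "qvel": joint speeds; "effort": joint torques, N m; "tcp_pos": TCP position; "orientation": TCP orientation; "ft_force": force on the tool from outside, world axes, zero at the start; "wrist_torque": the same for the moment, N m; "finger_gap": opening from 0.0 (shut) to 1.0 (fully open); "grip_force": force on a finger pad.
Only numpy, scipy, OpenCV 4.12 (cv2) and the standard library are available. Lean on these libraries where they do the work, as an engineer would, in place of code of your own. Each camera call takes 0.05 s, during which the arm holds its last target. There are 200 camera calls.

### The job

The small solid steel L-brackets standing right of the demagnetiser, in front of the larger angle offcuts, are magnetised and would pull the welding arc aside: with the demagnetiser's quarter-turn isolator still off, set every one of them on the steel pole plate at the back of its top. Then turn the isolator handle fully on, hold the push button fully down for at least four seconds without a break while all the brackets are on the plate, let it come back up, turn the isolator fully off again, and only then move all the brackets into the open black tray. Do not knock over or push away the coffee cup.

Things in the scene. Friction and masses are not known exactly. Their poses are not given: they have to be found in the camera images.
- bracket_1: small dark steel L-bracket right of the demagnetiser, one of 2 to 4 alike (None: absent), 0.18 kg, standing on its foot at the start. Origin: centre of the foot's underside, z up; foot x -14..14, y -25..25, z 0..8 mm; leg x -14..14, y 17..25, z 8..60 mm: grip it across its 28 mm width (along x) at y = 21. A knock may lay it down; any attitude is good on plate and in tray
- bracket_2: small dark steel L-bracket right of the demagnetiser, one of 2 to 4 alike (None: absent), 0.18 kg, standing on its foot at the start. Origin: centre of the foot's underside, z up; foot x -14..14, y -25..25, z 0..8 mm; leg x -14..14, y 17..25, z 8..60 mm: grip it across its 28 mm width (along x) at y = 21. A knock may lay it down; any attitude is good on plate and in tray
- bracket_3: small dark steel L-bracket right of the demagnetiser, one of 2 to 4 alike (None: absent), 0.18 kg, standing on its foot at the start. Origin: centre of the foot's underside, z up; foot x -14..14, y -25..25, z 0..8 mm; leg x -14..14, y 17..25, z 8..60 mm: grip it across its 28 mm width (along x) at y = 21. A knock may lay it down; any attitude is good on plate and in tray
- bracket_4: small dark steel L-bracket right of the demagnetiser, one of 2 to 4 alike (None: absent), 0.18 kg, standing on its foot at the start. Origin: centre of the foot's underside, z up; foot x -14..14, y -25..25, z 0..8 mm; leg x -14..14, y 17..25, z 8..60 mm: grip it across its 28 mm width (along x) at y = 21. A knock may lay it down; any attitude is good on plate and in tray
- demagnetiser: table demagnetiser, fixed to the bench: grey flat-topped housing 260 (x) x 240 (y) x 70 mm high, origin at the centre of its underside, its x pointing away from the robot at yaw 0, z up. The bare steel pole plate covers the back half of its top; on the front half of the top are the isolator handle (left), a round panel meter (needle follows the isolator) and the push button (right)
- pole_plate (a point): centre of the top face of the steel pole plate, 74 mm above the bench; its axes are the demagnetiser's, and the plate is 130 (x) x 200 mm (y), flat, with two thin brass strips across it
- isolator (a joint): quarter-turn isolator, rad: 0 = off, handle pointing to the unit's left (+y of the demagnetiser); 1.571 = on, handle pointing to the unit's front (-x); positive turns counter-clockwise seen from above, about the vertical axis through isolator_hub. Starts within 0.12 of off. Stays where it is left; friction about 0.12 N m; on means over 1.35, off means under 0.2
- isolator_hub (a point): on the isolator's turning axis, at the top of its handle (113 mm above the bench)
- isolator_tip (a point): end of the handle's free arm, 50 mm from the turning axis, at the height of its top. The handle is a straight black bar 16 mm wide, 66 mm long (from 16 mm behind the axis to 50 mm out), reaching from its top to 26 mm below it; the panel lies 42 mm below the top (its 56 mm square base plate round the axis 38 mm)
- run_button (a joint): round black spring push button (momentary), m: 0 = up, 0.006 = fully down, about 6 N at the bottom; springs back when let go; counts as down over 0.0045
- run_button_top (a point): centre of the button's top face (30 mm across), 92 mm above the bench when up; pressed straight down; a 46 mm collar round it stands 4 mm below the top of the pressed button
- tray: open black compartment tray, fixed, 269 (x) x 306 (y) x 55 mm; origin at the centre of its underside. Floor 4 mm thick; inside of the rim x -113..117, y -140..140 mm; rim 50 mm high, 10 mm thick. Dividers 42 mm high: one across at y 88..92 mm, one along at x -5..-1 mm from y -140 to 88, leaving two large compartments of about 110 x 225 mm
- coffee_cup: kraft paper coffee cup, 88 mm across, 98 mm high, light, standing near the robot's edge of the bench; origin at the centre of its underside; to be left alone
There are look-alikes about, which are no part of the job. Leave any brown or orange look-alike of the bracket_2 alone.

How it is judged:
On the way, in this order (a step that is already met when the one before it is completed fails the run):
1. every bracket rests on the pole plate, let go, with the isolator off (x of bracket_1 in the frame of pole_plate between -0.07 and 0.07 m and y of bracket_1 in the frame of pole_plate between -0.105 and 0.105 m and z of bracket_1 in the frame of pole_plate between -0.006 and 0.045 m and x of bracket_2 in the frame of pole_plate between -0.07 and 0.07 m and y of bracket_2 in the frame of pole_plate between -0.105 and 0.105 m and z of bracket_2 in the frame of pole_plate between -0.006 and 0.045 m and x of bracket_3 in the frame of pole_plate between -0.07 and 0.07 m and y of bracket_3 in the frame of pole_plate between -0.105 and 0.105 m and z of bracket_3 in the frame of pole_plate between -0.006 and 0.045 m and x of bracket_4 in the frame of pole_plate between -0.07 and 0.07 m and y of bracket_4 in the frame of pole_plate between -0.105 and 0.105 m and z of bracket_4 in the frame of pole_plate between -0.006 and 0.045 m and contact force between the fingers and bracket_1 below 0.2 N and contact force between the fingers and bracket_2 below 0.2 N and contact force between the fingers and bracket_3 below 0.2 N and contact force between the fingers and bracket_4 below 0.2 N and linear speed of each of bracket_1, bracket_2, bracket_3, bracket_4 below 0.03 m/s and value of joint isolator below 0.2 rad), for 0.2 s.
2. the isolator is turned on, against its stop (over 1.35 rad) (value of joint isolator above 1.35 rad), for 0.2 s.
3. the button is held down (over 4.5 of its 6 mm) for 4 s without a break, with the isolator on and every bracket on the pole plate (x of bracket_1 in the frame of pole_plate between -0.07 and 0.07 m and y of bracket_1 in the frame of pole_plate between -0.105 and 0.105 m and z of bracket_1 in the frame of pole_plate between -0.006 and 0.045 m and x of bracket_2 in the frame of pole_plate between -0.07 and 0.07 m and y of bracket_2 in the frame of pole_plate between -0.105 and 0.105 m and z of bracket_2 in the frame of pole_plate between -0.006 and 0.045 m and x of bracket_3 in the frame of pole_plate between -0.07 and 0.07 m and y of bracket_3 in the frame of pole_plate between -0.105 and 0.105 m and z of bracket_3 in the frame of pole_plate between -0.006 and 0.045 m and x of bracket_4 in the frame of pole_plate between -0.07 and 0.07 m and y of bracket_4 in the frame of pole_plate between -0.105 and 0.105 m and z of bracket_4 in the frame of pole_plate between -0.006 and 0.045 m and value of joint isolator above 1.35 rad and value of joint run_button above 0.0045 m), for 4 s.
4. the button is let up again while the isolator is still on (value of joint run_button below 0.0015 m and value of joint isolator above 1.35 rad), for 0.1 s.
5. the isolator is turned off again (under 0.2 rad) before any bracket is taken to the tray (value of joint isolator below 0.2 rad and value of joint run_button below 0.0015 m and horizontal distance between each of bracket_1, bracket_2, bracket_3, bracket_4 and tray above 0.2 m), for 0.2 s.
At the end, for the whole second after the job is handed in: every bracket lies or stands at rest on the floor of the tray, inside its rim (any way round, any compartment); isolator off (under 0.2 rad), button up (under 1.5 mm), coffee cup upright and within 5 cm of where it stood (x of bracket_1 in the frame of tray between -0.118 and 0.118 m and y of bracket_1 in the frame of tray between -0.141 and 0.141 m and z of bracket_1 in the frame of tray between -0.002 and 0.05 m and x of bracket_2 in the frame of tray between -0.118 and 0.118 m and y of bracket_2 in the frame of tray between -0.141 and 0.141 m and z of bracket_2 in the frame of tray between -0.002 and 0.05 m and x of bracket_3 in the frame of tray between -0.118 and 0.118 m and y of bracket_3 in the frame of tray between -0.141 and 0.141 m and z of bracket_3 in the frame of tray between -0.002 and 0.05 m and x of bracket_4 in the frame of tray between -0.118 and 0.118 m and y of bracket_4 in the frame of tray between -0.141 and 0.141 m and z of bracket_4 in the frame of tray between -0.002 and 0.05 m and linear speed of each of bracket_1, bracket_2, bracket_3, bracket_4 below 0.03 m/s and value of joint isolator below 0.2 rad and value of joint run_button below 0.0015 m and angle between coffee_cup's own z axis and vertical below 0.3 rad and distance of coffee_cup from where it was at the start of the episode below 0.05 m); the robot touches nothing.
It fails at once if the coffee cup is knocked over or pushed more than 5 cm (angle between coffee_cup's own z axis and vertical above 0.6 rad or distance of coffee_cup from where it was at the start of the episode above 0.05 m).
Of bracket_1, bracket_2, bracket_3, bracket_4 only 2 to 4 are there at a start; the rules pass over those that are not, and their reading is None.
At some moment in a run one of bracket_1, bracket_2, bracket_3, bracket_4 may be knocked a few centimetres aside while the robot is not near it.
Once in a run the grip may slacken for a moment while it holds something.
It also fails if it takes over 210 s, if anything falls off the work surface, if the arm or the gripper's body presses on something with over 40 N, if the wrist force passes 120 N, or if a joint passes its speed limit or range.

## Working session

There is one attempt and no reset: what is moved stays moved. The work goes in short steps, Python scripts to look and compute and a tool call to move; the robot and the scene stay as the last step left them, time stands still between calls to the robot, and variables do not carry over. Pictures are saved under pics/ and viewed, at most 14 in all, crops included, and the job is handed in when it is done.

Besides the shell and the picture viewer there is one more tool, called after "Request:" as name(argument=value, ...), one argument or row to a line, values as JSON. send_rows: Moves the arm, as the interface text tells. Its arguments: {"type":"object","properties":{"series":{"type":"array","items":{"type":"array","items":{"type":"array","items":{"type":"number"}}}},"grip":{"type":"number"},"force":{"type":"number"}},"required":["series"]}

```bash
mkdir -p pics
cat > h.py <<'E'
import numpy as np, cv2
from bench import bot, snapshot
from scipy.spatial.transform import Rotation as R
def att(a):
    a=np.array(a,float)
    if a.shape==(3,3): return a
    if a.size==4: return R.from_quat(a).as_matrix()
    return R.from_euler('xyz',a).as_matrix()
def cloud(s):
    """world xyz per pixel from z_map (scene/top cameras)"""
    K=np.array(s['camera_matrix']); z=s['z_map']
    v,u=np.mgrid[:480,:640]
    P=np.stack([(u-K[0,2])/K[0,0]*z,(v-K[1,2])/K[1,1]*z,z],-1)
    W=P@att(s['attitude']).T+np.array(s['xyz']); W[z==0]=np.nan
    return W
def onplane(s,uv,h):
    K=np.array(s['camera_matrix']); uv=np.atleast_2d(uv)
    d=np.c_[(uv[:,0]-K[0,2])/K[0,0],(uv[:,1]-K[1,2])/K[1,1],np.ones(len(uv))]@att(s['attitude']).T
    o=np.array(s['xyz']); return o+d*((h-o[2])/d[:,2])[:,None]
E
python3 - <<'E'
from h import *
st=bot.read_state(); print(st)
for n in('top','scene'):
    s=snapshot(n); cv2.imwrite(f'pics/{n}0.png',s['img']); np.savez(f'{n}0.npz',**s); print(n,s['camera_matrix'],s['xyz'],s['attitude'])
E
```

```text
{'clock': 0.0, 'joint_pos': array([ 1.11365208e+00,  3.81174792e-01,  1.29822901e+00,  2.48414027e-05,
        1.46360651e+00, -2.15269196e-01]), 'qvel': array([-3.55933825e-04, -1.26397280e-03, -8.40752143e-04,  4.67020645e-06,
       -2.20688210e-04,  9.49745630e-04]), 'effort': array([ 2.00000122e-04, -4.37937820e+01, -2.24558437e+01,  7.13564479e-02,
        3.52505408e-02, -1.20776022e-04]), 'tcp_pos': array([0.13159414, 0.5337438 , 0.23815987]), 'orientation': array([-3.14021299e+00, -3.26951310e-04,  2.89971470e+00]), 'ft_force': array([-0.03963053,  0.04646116, -0.50868342]), 'wrist_torque': array([-0.00193556,  0.03201665, -0.00400987]), 'grip_force': 0.0, 'finger_gap': 1.0006925765004935}
top [[525.48795258   0.         319.42768684]
 [  0.         525.48795258 234.72272919]
 [  0.           0.           1.        ]] [ 0.37812261 -0.05711664  1.55177503] [-3.05969249 -0.01171567 -1.58742231]
scene [[448.4181478    0.         320.54855449]
 [  0.         448.4181478  241.44331703]
 [  0.           0.           1.        ]] [-0.21996577 -0.50768135  0.79670825] [-2.25033976  0.01615515 -1.03759521]
```

View pics/top0.png

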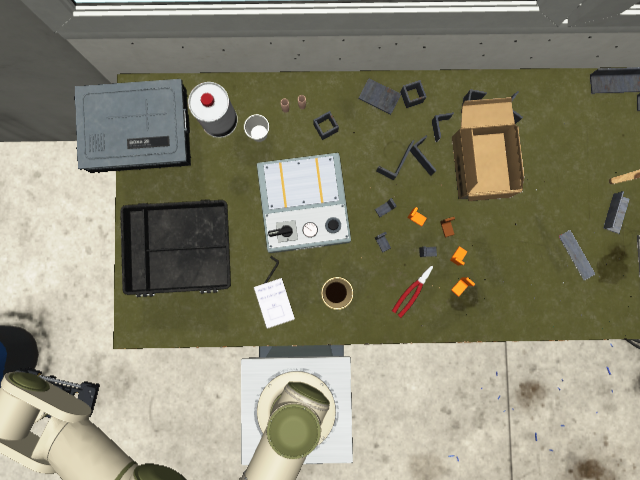

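View pics/scene0.png

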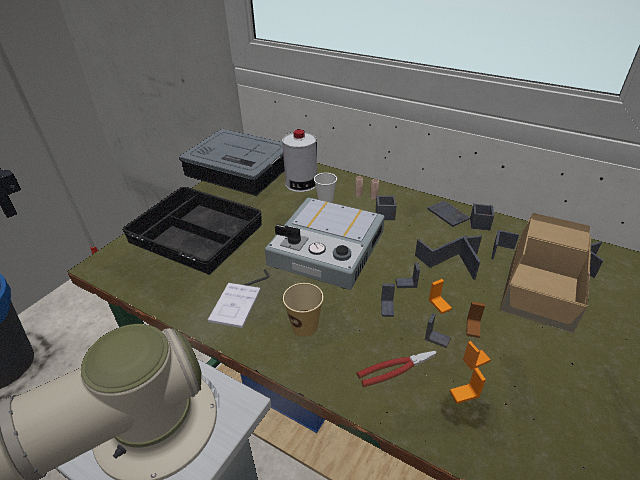

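The top view shows three small dark brackets at about (385,208), (383,243) and (428,252). The housing is at (305,200), the tray at (176,247) and the cup at (337,293).

Run:
```python
from h import *
s=dict(np.load('top0.npz')); W=cloud(s); img=s['img']
hsv=cv2.cvtColor(img,cv2.COLOR_BGR2HSV)
def box(u0,u1,v0,v1): m=np.zeros((480,640),bool); m[v0:v1,u0:u1]=1; return m
sc=dict(np.load('scene0.npz')); W2=cloud(sc); h2=cv2.cvtColor(sc['img'],cv2.COLOR_BGR2HSV)
print('brackets')
for c in [(385,208),(383,243),(428,252)]:
    b=box(c[0]-18,c[0]+18,c[1]-16,c[1]+16)
    m=b&(W[...,2]>0.004)&(hsv[...,1]<110); P=W[m]
    leg=P[P[:,2]>.03]; foot=P[P[:,2]<.014]
    ctr=onplane(s,c,0)[0]
    # scene cloud
    d=np.hypot(W2[...,0]-ctr[0],W2[...,1]-ctr[1]); m2=(d<.05)&(W2[...,2]>.004)&(h2[...,1]<110); Q=W2[m2]; l2=Q[Q[:,2]>.02]; f2=Q[Q[:,2]<.014]
    print(c,len(P),'leg',np.median(leg,0) if len(leg) else 0,len(leg),'foot',np.median(foot,0),len(foot),'zmax',P[:,2].max())
    print('   scene leg',l2.mean(0),len(l2),'foot',f2.mean(0),len(f2))
    A=np.r_[P[:,:2],Q[:,:2]].astype(np.float32); print('   rect',cv2.minAreaRect((A*1000).astype(np.float32)))
    print('  rect top leg',cv2.minAreaRect((leg[:,:2]*1000).astype(np.float32)) if len(leg)>3 else '', 'scene leg',cv2.minAreaRect((l2[:,:2]*1000).astype(np.float32)))
# housing
m=box(240,370,140,260)&(abs(W[...,2]-.073)<.008); P=W[m]; print('housing',cv2.minAreaRect((P[:,:2]*1000).astype(np.float32)),np.median(P[:,2]))
m=box(255,310,215,245)&(W[...,2]>.095)&(W[...,2]<.13); P=W[m]; print('handle',cv2.minAreaRect((P[:,:2]*1000).astype(np.float32)),len(P),P[:,2].max())
m=box(320,347,212,240)&(W[...,2]>.083)&(W[...,2]<.13); P=W[m]; print('button',cv2.minAreaRect((P[:,:2]*1000).astype(np.float32)),len(P),np.median(P,0))
m=box(110,240,190,305)&(W[...,2]>.046)&(W[...,2]<.07); P=W[m]; print('tray',cv2.minAreaRect((P[:,:2]*1000).astype(np.float32)),P[:,2].max())
m=box(315,360,270,315)&(W[...,2]>.08); P=W[m]; print('cup',cv2.minAreaRect((P[:,:2]*1000).astype(np.float32)),P[:,2].max())
a=cv2.resize(img[190:270,255:455],None,fx=4,fy=4,interpolation=cv2.INTER_CUBIC); cv2.imwrite('pics/crop1.png',a)
```

```text
brackets
(385, 208) 214 leg [ 0.59083386 -0.28705477  0.05711372] 46 foot [ 0.57837793 -0.26692657  0.00792604] 146 zmax 0.06577476825156459
   scene leg [ 0.58682901 -0.28850856  0.04478205] 102 foot [ 0.57807762 -0.2688062   0.00858729] 170
   rect ((585.4436645507812, -275.0325622558594), (87.48517608642578, 97.6830062866211), 3.0028576850891113)
  rect top leg ((590.4808349609375, -287.31292724609375), (28.25090789794922, 9.14004135131836), 31.70414924621582) scene leg ((590.8749389648438, -286.8555603027344), (31.835203170776367, 9.285542488098145), 35.42329025268555)
(383, 243) 197 leg [ 0.49696457 -0.25200339  0.05914578] 32 foot [ 0.47713579 -0.26473313  0.00747686] 152 zmax 0.06711854859332078
   scene leg [ 0.49672582 -0.25366751  0.04330445] 172 foot [ 0.47803332 -0.26264253  0.00860028] 195
   rect ((478.70245361328125, -272.478759765625), (79.96424102783203, 91.73768615722656), 88.92355346679688)
  rect top leg ((498.17852783203125, -253.2913818359375), (7.505688667297363, 28.667051315307617), 27.72864532470703) scene leg ((498.4409484863281, -253.02796936035156), (11.88
[... 588 characters left out ...]
31.962677001953125), 89.24275207519531)
housing ((595.3076171875, -32.045623779296875), (259.4337158203125, 239.5552520751953), 6.6255292892456055) 0.07255246894735534
handle ((507.4867248535156, 33.431251525878906), (19.55289649963379, 66.30569458007812), 13.804403305053711) 150 0.11954445027296523
button ((527.9395751953125, -114.90760040283203), (39.30324935913086, 39.71036911010742), 89.22798156738281) 126 [ 0.52661097 -0.11457709  0.08989866]
tray ((471.6510925292969, 335.92889404296875), (266.9668884277344, 307.3876953125), 2.300516366958618) 0.06107180097682363
cup ((336.9140319824219, -120.62507629394531), (85.62194061279297, 85.01693725585938), 89.00757598876953) 0.10566168299797751
```

View pics/crop1.png

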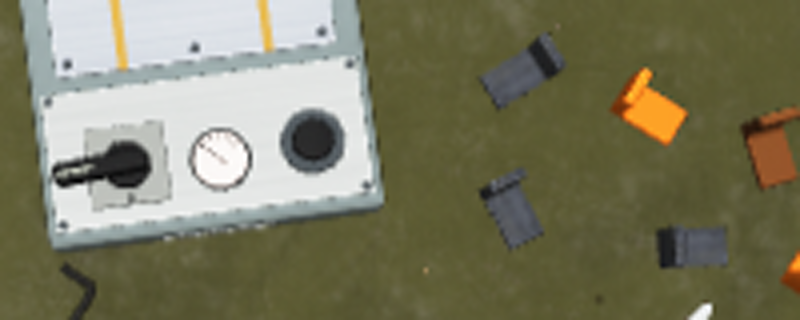

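Three brackets have measured legs, along with the housing (yaw 6.6°), handle, button, tray and cup. Next I'll write a helper that converts a target into tool-axis shifts, and find the plate centre.

```bash
cat > go.py <<'E'
import sys
from h import *
def go(x,y,z,yawdeg,quiet=False):
    s=bot.read_state(); p=np.array(s['tcp_pos']); Rm=R.from_euler('xyz',s['orientation']).as_matrix()
    yaw=np.arctan2(Rm[1,0],Rm[0,0]); t=np.deg2rad(yawdeg)-yaw; t=(t+np.pi/2)%np.pi-np.pi/2
    d=Rm.T@(np.array([x,y,z])-p)*100
    print('t=%.2f p'%s['clock'],p.round(4),'yaw %.1f'%np.rad2deg(yaw),'shift cm',d.round(2),'turn %.3f'%-t,'-> yaw %.1f'%np.rad2deg(yaw+t),'gap %.3f gf %.1f'%(s['finger_gap'],s['grip_force']),'F',np.round(s['ft_force'],1),'j1,j6',np.round(s['joint_pos'][[0,5]],2))
if __name__=='__main__': go(*map(float,sys.argv[1:5]))
E
python3 - <<'E'
from h import *
s=dict(np.load('top0.npz')); W=cloud(s); hsv=cv2.cvtColor(s['img'],cv2.COLOR_BGR2HSV)
m=np.zeros((480,640),np.uint8); m[150:216,255:350]=1
k=((hsv[...,2]>190)&(hsv[...,1]<30)&(m>0)).astype(np.uint8)
k=cv2.morphologyEx(k,cv2.MORPH_OPEN,np.ones((3,3)))
k=cv2.morphologyEx(k,cv2.MORPH_CLOSE,np.ones((9,9)))
n,l,st,c=cv2.connectedComponentsWithStats(k); i=1+np.argmax(st[1:,4])
v,u=np.where(l==i); Q=onplane(s,np.c_[u,v],.074); print('plate',cv2.minAreaRect((Q[:,:2]*1000).astype(np.float32)))
a=np.deg2rad(6.6);c=np.array([.5953,-.032]);Rz=np.array([[np.cos(a),-np.sin(a)],[np.sin(a),np.cos(a)]])
for x in(.055,.06):print(c+Rz@[x,0])
E
python3 go.py 0.5905 -0.287 0.16 123
```

```text
plate ((629.623779296875, -34.46467590332031), (174.06085205078125, 213.50682067871094), 6.0749831199646)
[ 0.6499355  -0.02567846]
[ 0.65490237 -0.02510377]
t=0.10 p [0.1316 0.5338 0.2382] yaw 166.1 shift cm [-64.21 -68.69   7.89] turn 0.753 -> yaw 123.0 gap 1.003 gf 0.0 F [0.9 0.1 0.4] j1,j6 [ 1.11 -0.22]
```

Request:
send_rows(
  series=[
    [[-3.2,-3.4,0,0],[-3.2,-3.4,0,0],[-3.2,-3.4,0,0],[-3.2,-3.4,0,0],[-3.2,-3.4,0,0],[-3.2,-3.4,0,0],[-3.2,-3.4,0,0],[-3.2,-3.4,0,0],[-3.2,-3.4,0,0],[-3.2,-3.4,0,0],[-3.2,-3.4,0,0],[-3.2,-3.4,0,0],[-3.2,-3.4,0,0],[-3.2,-3.4,0,0],[-3.2,-3.4,0,0],[-3.2,-3.4,0,0],[-3.2,-3.4,0,0],[-3.2,-3.4,0,0],[-3.2,-3.4,0,0],[-3.2,-3.4,0,0]],
  ],
  grip=-0.3,
  force=25,
)

```text
clock: 2.6
tcp_pos: [0.5907, -0.2808, 0.2383]
orientation: [3.141, -0.001, 2.9]
ft_force: [1.2, -0.9, -0.3]
finger_gap: 0.645
grip_force: 0.0
```

Request:
send_rows(
  series=[
    [[0,0,0,0.188],[0,0,0,0.188],[0,0,0,0.188],[0,0,0,0.188],[0,0,0,0],[0,0,0,0]],
  ],
)

```text
clock: 3.35
tcp_pos: [0.5902, -0.2794, 0.2385]
orientation: [-3.141, -0.0, 2.153]
ft_force: [-0.2, -0.2, -0.1]
finger_gap: 0.651
grip_force: 0.0
```

```bash
python3 go.py 0.5905 -0.287 0.026 123
```

```text
t=3.35 p [ 0.5902 -0.2794  0.2385] yaw 123.4 shift cm [-0.66 -0.39 21.25] turn 0.007 -> yaw 123.0 gap 0.651 gf 0.0 F [-0.2 -0.2 -0.1] j1,j6 [-0.62 -1.21]
```

Request:
send_rows(
  series=[
    [[-0.7,-0.4,3,0],[0,0,4,0],[0,0,4,0],[0,0,4,0],[0,0,3,0],[0,0,2,0],[0,0,1.2,0],[0,0,0,0],[0,0,0,0]],
  ],
)

```text
clock: 4.47
tcp_pos: [0.5912, -0.2878, 0.0277]
orientation: [3.141, 0.002, 2.15]
ft_force: [-0.6, -0.3, -0.4]
finger_gap: 0.648
grip_force: 0.0
```

Request:
send_rows(
  series=[
    [[0,0,0,0],[0,0,0,0],[0,0,0,0],[0,0,0,0],[0,0,0,0],[0,0,0,0]],
  ],
  grip=1,
  force=25,
)

```text
clock: 5.22
tcp_pos: [0.5909, -0.2876, 0.027]
orientation: [3.141, 0.0, 2.15]
ft_force: [1.3, -0.0, 1.4]
finger_gap: 0.316
grip_force: 24.9
```

Request:
send_rows(
  series=[
    [[0,0,-2,0],[0,0,-4,0],[0,0,-4,0],[0,0,-4,0],[0,0,-3,0],[0,0,0,0]],
  ],
)

```text
clock: 5.98
tcp_pos: [0.5911, -0.2878, 0.1983]
orientation: [3.14, 0.003, 2.15]
ft_force: [1.3, -0.0, -1.9]
finger_gap: 0.314
grip_force: 24.9
```

```bash
cat > pl.py <<'E'
import sys
from go import *
# place target: local plate x,y (m) of TCP, z, yaw offset
a=np.deg2rad(6.6);c=np.array([.655,-.025]);Rz=np.array([[np.cos(a),-np.sin(a)],[np.sin(a),np.cos(a)]])
x,y,z=map(float,sys.argv[1:4]); q=c+Rz@[x,y]; print(q.round(4)); go(q[0],q[1],z,96.6)
E
python3 pl.py 0 0.049 0.17
```

```text
[0.6494 0.0237]
t=5.97 p [ 0.5911 -0.2878  0.1983] yaw 123.2 shift cm [22.89 21.92  2.78] turn 0.464 -> yaw 96.6 gap 0.314 gf 24.9 F [ 1.3 -0.  -1.9] j1,j6 [-0.63 -1.21]
```

Request:
send_rows(
  series=[
    [[2.9,2.7,0,0],[2.9,2.7,0,0],[2.9,2.8,0,0],[2.9,2.8,0,0],[2.9,2.8,0,0],[2.8,2.7,0,0],[2.8,2.7,0,0],[2.8,2.7,0,0],[0,0,1,0.155],[0,0,1,0.155],[0,0,0.8,0.154],[0,0,0,0],[0,0,0,0]],
  ],
)

```text
clock: 7.6
tcp_pos: [0.6485, 0.024, 0.168]
orientation: [-3.14, -0.0, 1.689]
ft_force: [0.7, 0.9, -2.1]
finger_gap: 0.309
grip_force: 24.9
```

```bash
python3 pl.py 0 0.049 0.103
```

```text
[0.6494 0.0237]
t=7.60 p [0.6485 0.024  0.168 ] yaw 96.8 shift cm [-0.04  0.09  6.5 ] turn 0.003 -> yaw 96.6 gap 0.309 gf 24.9 F [ 0.7  0.9 -2.1] j1,j6 [-0.15 -0.26]
```

Request:
send_rows(
  series=[
    [[0,0,2.5,0],[0,0,2.5,0],[0,0,1,0],[0,0,0.4,0],[0,0,0.3,0],[0,0,0,0],[0,0,0,0]],
  ],
)

```text
clock: 8.48
tcp_pos: [0.6489, 0.024, 0.1023]
orientation: [3.141, 0.0, 1.686]
ft_force: [0.2, -0.3, -0.9]
finger_gap: 0.31
grip_force: 24.9
```

Request:
send_rows(
  series=[
    [[0,0,0,0],[0,0,0,0],[0,0,0,0],[0,0,0,0],[0,0,-2,0],[0,0,-4,0],[0,0,-4,0],[0,0,0,0]],
  ],
  grip=-0.3,
)

```text
clock: 9.48
tcp_pos: [0.6498, 0.0239, 0.2051]
orientation: [3.135, 0.002, 1.686]
ft_force: [0.1, 0.4, -0.3]
finger_gap: 0.651
grip_force: 0.0
```

```bash
cat > look.py <<'E'
from h import *
import sys
# dark, tall pixels: legs at bench height and on the plate (from top+scene clouds)
def legs(s,zlo,zhi,x0,x1,y0,y1,smax=110):
    W=cloud(s); h=cv2.cvtColor(s['img'],cv2.COLOR_BGR2HSV)
    m=(W[...,2]>zlo)&(W[...,2]<zhi)&(W[...,0]>x0)&(W[...,0]<x1)&(W[...,1]>y0)&(W[...,1]<y1)&(h[...,1]<smax)&(h[...,2]<110)
    n,l,st,c=cv2.connectedComponentsWithStats(cv2.dilate(m.astype(np.uint8),np.ones((3,3))))
    for i in range(1,n):
        P=W[(l==i)&m]
        if len(P)>8: print('  ',len(P),cv2.minAreaRect((P[:,:2]*1000).astype(np.float32)),'zmax %.3f'%P[:,2].max())
if __name__=='__main__':
    for n in('top','scene'):
        s=snapshot(n); np.savez(n+'1.npz',**s)
        print(n,'bench >.03'); legs(s,.03,.075,.38,.63,-.46,-.2)
        print(n,'plate >.105'); legs(s,.105,.15,.57,.74,-.16,.1)
        if len(sys.argv)>1: cv2.imwrite('pics/%s_%s.png'%(n,sys.argv[1]),s['img'])
E
python3 look.py; python3 go.py 0.498 -0.253 0.17 27.5
```

```text
top bench >.03
   30 ((498.2442321777344, -253.5087127685547), (7.534664630889893, 28.179885864257812), 27.83565902709961) zmax 0.064
   45 ((449.8013916015625, -374.93084716796875), (27.69087791442871, 9.020295143127441), 5.139742374420166) zmax 0.065
top plate >.105
scene bench >.03
   142 ((498.3248291015625, -252.8638916015625), (11.267995834350586, 27.588411331176758), 28.32108497619629) zmax 0.063
   90 ((450.0723876953125, -374.51800537109375), (29.50640296936035, 7.742739677429199), 0.690108597278595) zmax 0.063
scene plate >.105
   76 ((648.9622802734375, 22.637378692626953), (33.46767044067383, 9.433197975158691), 3.4997739791870117) zmax 0.137
t=9.57 p [0.6485 0.024  0.2012] yaw 96.6 shift cm [-25.79 -18.12   3.13] turn 1.206 -> yaw 27.5 gap 0.650 gf 0.0 F [0.3 0.1 0.1] j1,j6 [-0.15 -0.26]
```

Request:
send_rows(
  series=[
    [[-3.2,-2.3,0,0],[-3.2,-2.3,0,0],[-3.2,-2.3,0,0],[-3.2,-2.3,0,0],[-3.2,-2.2,0,0],[-3.2,-2.2,0,0],[-3.3,-2.2,0,0],[-3.3,-2.3,0,0],[0,0,1,0.172],[0,0,1,0.172],[0,0,1,0.172],[0,0,0,0.172],[0,0,0,0.172],[0,0,0,0.173],[0,0,0,0.173],[0,0,0,0],[0,0,0,0]],
  ],
)

```text
clock: 11.7
tcp_pos: [0.4983, -0.2529, 0.171]
orientation: [-3.14, 0.001, 0.483]
ft_force: [0.5, 0.2, 0.1]
finger_gap: 0.655
grip_force: 0.0
```

```bash
python3 go.py 0.498 -0.253 0.027 27.5
```

```text
t=11.70 p [ 0.4983 -0.2529  0.171 ] yaw 27.7 shift cm [-2.00e-02  1.00e-02  1.44e+01] turn 0.003 -> yaw 27.5 gap 0.655 gf 0.0 F [0.5 0.2 0.1] j1,j6 [-0.68  0.41]
```

Request:
send_rows(
  series=[
    [[0,0,4,0],[0,0,4,0],[0,0,3.4,0],[0,0,2,0],[0,0,1,0],[0,0,0,0],[0,0,0,0]],
  ],
)

```text
clock: 12.58
tcp_pos: [0.4989, -0.2534, 0.0285]
orientation: [3.14, -0.001, 0.48]
ft_force: [-0.3, 0.4, -0.3]
finger_gap: 0.648
grip_force: 0.0
```

Request:
send_rows(
  series=[
    [[0,0,0,0],[0,0,0,0],[0,0,0,0],[0,0,0,0],[0,0,0,0],[0,0,0,0],[0,0,-2,0],[0,0,-4,0],[0,0,-4,0],[0,0,-4,0],[0,0,-3,0],[0,0,0,0]],
  ],
  grip=1,
)

```text
clock: 14.08
tcp_pos: [0.499, -0.2534, 0.199]
orientation: [3.138, -0.001, 0.48]
ft_force: [-0.8, 0.5, -2.4]
finger_gap: 0.312
grip_force: 25.0
```

```bash
python3 pl.py 0 0.016 0.17
```

```text
[ 0.6532 -0.0091]
t=14.07 p [ 0.499  -0.2534  0.199 ] yaw 27.5 shift cm [ 24.95 -14.56   2.89] turn -1.206 -> yaw 96.6 gap 0.312 gf 25.0 F [-0.8  0.5 -2.4] j1,j6 [-0.68  0.41]
```

Request:
send_rows(
  series=[
    [[3.1,-1.8,0,0],[3.1,-1.8,0,0],[3.1,-1.8,0,0],[3.1,-1.8,0,0],[3.1,-1.8,0,0],[3.1,-1.8,0,0],[3.2,-1.9,0,0],[3.2,-1.9,0,0],[0,0,0,-0.172],[0,0,0,-0.172],[0,0,0,-0.172],[0,0,0,-0.172],[0,0,0,-0.172],[0,0,0,-0.173],[0,0,0,-0.173],[0,0,1.5,0],[0,0,1.5,0],[0,0,0,0],[0,0,0,0]],
  ],
)

```text
clock: 16.45
tcp_pos: [0.653, -0.0082, 0.1677]
orientation: [3.142, -0.0, 1.685]
ft_force: [-0.0, -0.1, -1.7]
finger_gap: 0.314
grip_force: 25.0
```

```bash
python3 pl.py 0 0.016 0.103
```

```text
[ 0.6532 -0.0091]
t=16.45 p [ 0.653  -0.0082  0.1677] yaw 96.5 shift cm [-0.09  0.    6.47] turn -0.001 -> yaw 96.6 gap 0.314 gf 25.0 F [-0.  -0.1 -1.7] j1,j6 [-0.19 -0.31]
```

Request:
send_rows(
  series=[
    [[-0.1,0,2.4,0],[0,0,2.4,0],[0,0,1,0],[0,0,0.4,0],[0,0,0.3,0],[0,0,0,0],[0,0,0,0]],
  ],
)

```text
clock: 17.32
tcp_pos: [0.6541, -0.0081, 0.1056]
orientation: [3.137, -0.0, 1.686]
ft_force: [-2.0, 5.7, 6.9]
finger_gap: 0.313
grip_force: 25.0
```

Request:
send_rows(
  series=[
    [[0,0,0,0],[0,0,0,0],[0,0,0,0],[0,0,0,0],[0,0,-2,0],[0,0,-4,0],[0,0,-4,0],[0,0,0,0]],
  ],
  grip=-0.3,
)

```text
clock: 18.32
tcp_pos: [0.6541, -0.0094, 0.206]
orientation: [3.135, 0.002, 1.686]
ft_force: [0.8, 0.7, 0.5]
finger_gap: 0.651
grip_force: 0.0
```

```bash
python3 look.py; python3 go.py 0.450 -0.3747 0.17 91.5
```

```text
top bench >.03
   48 ((450.02056884765625, -374.1540832519531), (27.4273681640625, 10.072471618652344), 8.989029884338379) zmax 0.068
top plate >.105
scene bench >.03
   90 ((451.3360595703125, -374.36273193359375), (31.512348175048828, 8.031249046325684), 1.0491160154342651) zmax 0.064
scene plate >.105
   150 ((649.8220825195312, 8.442850112915039), (31.970653533935547, 36.658485412597656), 5.166379928588867) zmax 0.136
t=18.43 p [ 0.6528 -0.0092  0.2022] yaw 96.6 shift cm [-33.99 -24.33   3.23] turn 0.089 -> yaw 91.5 gap 0.649 gf 0.0 F [ 0.9  0.7 -0.2] j1,j6 [-0.19 -0.31]
```

Request:
send_rows(
  series=[
    [[-3.4,-2.4,0,0],[-3.4,-2.4,0,0],[-3.4,-2.4,0,0],[-3.4,-2.4,0,0],[-3.4,-2.4,0,0],[-3.4,-2.4,0,0],[-3.4,-2.4,0,0],[-3.4,-2.5,0,0],[-3.4,-2.5,0,0],[-3.4,-2.5,0,0],[0,0,2,0.089],[0,0,1.2,0],[0,0,0,0],[0,0,0,0]],
  ],
)

```text
clock: 20.18
tcp_pos: [0.451, -0.3745, 0.1711]
orientation: [3.141, 0.0, 1.599]
ft_force: [0.6, -0.0, 0.1]
finger_gap: 0.65
grip_force: 0.0
```

```bash
python3 go.py 0.4503 -0.3747 0.027 91.5; python3 look.py | head -3
```

```text
t=20.18 p [ 0.451  -0.3745  0.1711] yaw 91.6 shift cm [-1.000e-02 -8.000e-02  1.441e+01] turn 0.002 -> yaw 91.5 gap 0.650 gf 0.0 F [ 0.6 -0.   0.1] j1,j6 [-0.89 -0.92]
top bench >.03
top plate >.105
   58 ((654.0726928710938, 27.43955421447754), (32.530757904052734, 19.19379997253418), 17.511682510375977) zmax 0.139
```

Request:
send_rows(
  series=[
    [[0,0,4,0],[0,0,4,0],[0,0,3.4,0],[0,0,2,0],[0,0,1,0],[0,0,0,0],[0,0,0,0]],
  ],
)

```text
clock: 21.15
tcp_pos: [0.451, -0.3752, 0.0278]
orientation: [3.14, 0.001, 1.597]
ft_force: [-0.5, 1.3, -0.2]
finger_gap: 0.648
grip_force: 0.0
```

Request:
send_rows(
  series=[
    [[0,0,0,0],[0,0,0,0],[0,0,0,0],[0,0,0,0],[0,0,0,0],[0,0,0,0],[0,0,-2,0],[0,0,-4,0],[0,0,-4,0],[0,0,-4,0],[0,0,-3,0],[0,0,0,0]],
  ],
  grip=1,
)

```text
clock: 22.65
tcp_pos: [0.451, -0.3752, 0.1981]
orientation: [3.139, 0.003, 1.597]
ft_force: [0.0, 0.2, -2.9]
finger_gap: 0.313
grip_force: 25.0
```

```bash
python3 look.py a; python3 pl.py 0 -0.047 0.17; python3 -c "
import cv2;a=cv2.imread('pics/top_a.png')[140:290,240:440];b=cv2.imread('pics/scene_a.png')[180:330,250:450]
cv2.imwrite('pics/ab.png',cv2.resize(cv2.hconcat([a,b]),None,fx=2,fy=2,interpolation=2))"
```

```text
top bench >.03
top plate >.105
   57 ((653.4754028320312, 27.2439022064209), (30.767786026000977, 19.200016021728516), 17.42422103881836) zmax 0.138
scene bench >.03
scene plate >.105
   125 ((655.1478271484375, 27.664691925048828), (35.18751525878906, 19.9798641204834), 17.26654624938965) zmax 0.139
[ 0.6604 -0.0717]
t=22.75 p [ 0.4502 -0.3744  0.1952] yaw 91.5 shift cm [29.71 21.8   2.54] turn -0.089 -> yaw 96.6 gap 0.311 gf 25.0 F [ 0.3  0.2 -2.4] j1,j6 [-0.9  -0.92]
```

View pics/ab.png

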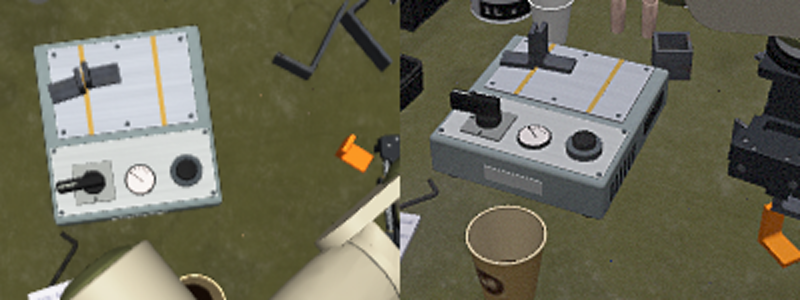

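The scene crop shows the second bracket knocked so its leg stands next to the first one's, near (90,72). Both are still on the plate. The third is now gripped, so I'll place it.

Request:
send_rows(
  series=[
    [[3,2.2,0,0],[3,2.2,0,0],[3,2.2,0,0],[3,2.2,0,0],[3,2.2,0,0],[3,2.2,0,0],[3,2.2,0,0],[3,2.2,0,0],[3,2.2,0,0],[2.7,2,0,0],[0,0,1.5,-0.089],[0,0,1,0],[0,0,0,0],[0,0,0,0]],
  ],
)

```text
clock: 24.5
tcp_pos: [0.6608, -0.0727, 0.1719]
orientation: [3.141, 0.0, 1.684]
ft_force: [0.8, 0.2, -1.8]
finger_gap: 0.314
grip_force: 25.0
```

```bash
python3 pl.py 0 -0.047 0.103
```

```text
[ 0.6604 -0.0717]
t=24.50 p [ 0.6608 -0.0727  0.1719] yaw 96.5 shift cm [ 0.1  -0.03  6.89] turn -0.002 -> yaw 96.6 gap 0.314 gf 25.0 F [ 0.8  0.2 -1.8] j1,j6 [-0.29 -0.4 ]
```

Request:
send_rows(
  series=[
    [[0.1,0,2.8,0],[0,0,2.4,0],[0,0,1,0],[0,0,0.4,0],[0,0,0.3,0],[0,0,0,0],[0,0,0,0]],
  ],
)

```text
clock: 25.38
tcp_pos: [0.6609, -0.0713, 0.1033]
orientation: [3.141, 0.0, 1.686]
ft_force: [-0.5, 0.4, -1.8]
finger_gap: 0.312
grip_force: 25.0
```

Request:
send_rows(
  series=[
    [[0,0,0,0],[0,0,0,0],[0,0,0,0],[0,0,0,0],[0,0,-2,0],[0,0,-4,0],[0,0,-3,0],[0,0,0,0]],
  ],
  grip=-0.3,
)

```text
clock: 26.38
tcp_pos: [0.6615, -0.0714, 0.1951]
orientation: [3.137, 0.002, 1.686]
ft_force: [-0.5, -0.4, 0.1]
finger_gap: 0.65
grip_force: 0.0
```

```bash
python3 go.py 0.5043 0.046 0.17 0
```

```text
t=26.38 p [ 0.6615 -0.0714  0.1951] yaw 96.6 shift cm [ 13.47 -14.28   2.42] turn -1.456 -> yaw 180.0 gap 0.650 gf 0.0 F [-0.5 -0.4  0.1] j1,j6 [-0.29 -0.4 ]
```

```bash
cat > han.py <<'E'
from h import *
for n in('top','scene'):
    s=snapshot(n); W=cloud(s); h=cv2.cvtColor(s['img'],cv2.COLOR_BGR2HSV)
    m=(W[...,2]>.098)&(W[...,2]<.118)&(abs(W[...,0]-.51)<.08)&(abs(W[...,1]-.02)<.08)&(h[...,2]<110)
    P=W[m]; print(n,'handle',len(P),cv2.minAreaRect((P[:,:2]*1000).astype(np.float32)) if len(P)>5 else '')
    m=(W[...,2]>.08)&(W[...,2]<.1)&(abs(W[...,0]-.527)<.03)&(abs(W[...,1]+.115)<.03)&(h[...,2]<110)
    P=W[m]; print('  button',len(P),P.mean(0).round(4) if len(P) else '')
E
python3 han.py; python3 look.py; python3 go.py 0.504 0.048 0.085 103.8
```

```text
top handle 0 
  button 162 [ 0.5248 -0.1141  0.088 ]
scene handle 200 ((507.5292663574219, 33.4565544128418), (18.562950134277344, 65.73876953125), 9.481904029846191)
  button 166 [ 0.5222 -0.1163  0.0875]
top bench >.03
top plate >.105
scene bench >.03
scene plate >.105
   124 ((654.1310424804688, 27.295303344726562), (35.299217224121094, 20.26514434814453), 19.02391815185547) zmax 0.138
   72 ((660.85595703125, -70.99771881103516), (32.717430114746094, 8.428277015686035), 10.123684883117676) zmax 0.137
t=26.57 p [ 0.6602 -0.0711  0.1911] yaw 96.6 shift cm [ 13.61 -14.13  10.66] turn -0.126 -> yaw 103.8 gap 0.648 gf 0.0 F [-0.5 -1.1  0.4] j1,j6 [-0.29 -0.4 ]
```

Request:
send_rows(
  series=[
    [[2.7,-2.8,0,0],[2.7,-2.8,0,0],[2.7,-2.8,0,0],[2.7,-2.8,0,0],[2.8,-2.9,0,0],[0,0,0,-0.1],[0,0,2,0],[0,0,2,0],[0,0,0,0],[0,0,0,0]],
  ],
  grip=0.2,
)

```text
clock: 27.82
tcp_pos: [0.5052, 0.0476, 0.153]
orientation: [3.142, 0.0, 1.786]
ft_force: [0.5, -0.2, 0.3]
finger_gap: 0.402
grip_force: 0.0
```

```bash
python3 go.py 0.5045 0.048 0.085 102
```

```text
t=27.82 p [0.5052 0.0476 0.153 ] yaw 102.3 shift cm [ 0.05 -0.06  6.8 ] turn 0.006 -> yaw 102.0 gap 0.402 gf 0.0 F [ 0.5 -0.2  0.3] j1,j6 [-0.14 -0.35]
```

Request:
send_rows(
  series=[
    [[0,-0.1,2.5,0],[0,0,2,0],[0,0,1.3,0],[0,0,1,0],[0,0,0,0],[0,0,0,0]],
  ],
)

```text
clock: 28.58
tcp_pos: [0.5044, 0.0474, 0.0853]
orientation: [3.141, 0.0, 1.786]
ft_force: [0.1, -0.1, 0.8]
finger_gap: 0.404
grip_force: 0.0
```

Request:
send_rows(
  series=[
    [[0,0,0,0],[0,0,0,0],[0,0,0,0],[0,0,0,0],[0,0,0,0]],
  ],
  grip=1,
  force=15,
)

```text
clock: 29.2
tcp_pos: [0.5051, 0.048, 0.0852]
orientation: [3.139, -0.0, 1.786]
ft_force: [4.0, 4.1, -0.3]
finger_gap: 0.179
grip_force: 15.1
```

Request:
send_rows(
  series=[
    [[-0.04,-0.5,0,-0.156],[-0.04,-0.5,0,-0.156],[-0.04,-0.5,0,-0.156],[-0.04,-0.5,0,-0.156],[-0.04,-0.5,0,-0.156],[-0.04,-0.5,0,-0.156],[-0.04,-0.5,0,-0.156],[-0.04,-0.5,0,-0.156],[-0.04,-0.5,0,-0.156],[0,0,0,0],[0,0,0,0]],
  ],
)

```text
clock: 30.58
tcp_pos: [0.4816, 0.0148, 0.0852]
orientation: [3.141, 0.007, -3.093]
ft_force: [11.7, 5.9, -6.8]
finger_gap: 0.181
grip_force: 15.2
```

```bash
python3 han.py; python3 go.py 0.48 0.0133 0.085 186.6
```

```text
top handle 0 
  button 157 [ 0.5248 -0.1141  0.0879]
scene handle 150 ((476.42181396484375, 14.15320873260498), (29.661083221435547, 49.234031677246094), 3.4255266189575195)
  button 171 [ 0.5219 -0.116   0.0872]
t=30.68 p [0.4816 0.0148 0.0852] yaw -177.2 shift cm [ 0.17 -0.14  0.02] turn -0.067 -> yaw -173.4 gap 0.182 gf 15.1 F [12.3  6.2 -7.8] j1,j6 [-0.22 -1.84]
```

Request:
send_rows(
  series=[
    [[0,-0.15,0,-0.05],[0,0,0,0],[0,0,0,0]],
  ],
)

```text
clock: 31.05
tcp_pos: [0.4816, 0.014, 0.0852]
orientation: [3.14, 0.007, -3.044]
ft_force: [12.1, 11.4, -6.8]
finger_gap: 0.179
grip_force: 14.9
```

Request:
send_rows(
  series=[
    [[0,0,0,0],[0,0,0,0],[0,0,0,0],[0,0,-3,0],[0,0,-4,0],[0,0,0,0]],
  ],
  grip=0.2,
)

```text
clock: 31.8
tcp_pos: [0.4799, 0.0126, 0.157]
orientation: [-3.14, 0.005, -3.043]
ft_force: [0.5, -0.4, -0.3]
finger_gap: 0.4
grip_force: 0.0
```

```bash
python3 han.py; python3 look.py b; python3 go.py 0.525 -0.1148 0.11 187; python3 -c "
import cv2;b=cv2.imread('pics/scene_b.png')[180:330,230:430]
cv2.imwrite('pics/b2.png',cv2.resize(b,None,fx=3,fy=3,interpolation=2))"
```

```text
top handle 0 
  button 155 [ 0.525  -0.1135  0.0885]
scene handle 155 ((494.0929870605469, 13.794918060302734), (69.04924011230469, 15.978143692016602), 3.9019296169281006)
  button 168 [ 0.5223 -0.1163  0.0873]
top bench >.03
top plate >.105
   57 ((653.6183471679688, 27.29256248474121), (31.054349899291992, 19.222429275512695), 17.621601104736328) zmax 0.142
   32 ((657.6849365234375, -71.1997299194336), (24.536222457885742, 7.224669456481934), 6.550330638885498) zmax 0.138
scene bench >.03
scene plate >.105
   72 ((659.7252807617188, -70.85843658447266), (30.69141960144043, 8.346107482910156), 6.9295806884765625) zmax 0.137
t=32.00 p [0.4784 0.013  0.1538] yaw -174.4 shift cm [ -3.4  -13.18   4.36] turn -0.024 -> yaw -173.0 gap 0.400 gf 0.0 F [ 0.6  0.2 -0.3] j1,j6 [-0.22 -1.89]
```

View pics/b2.png

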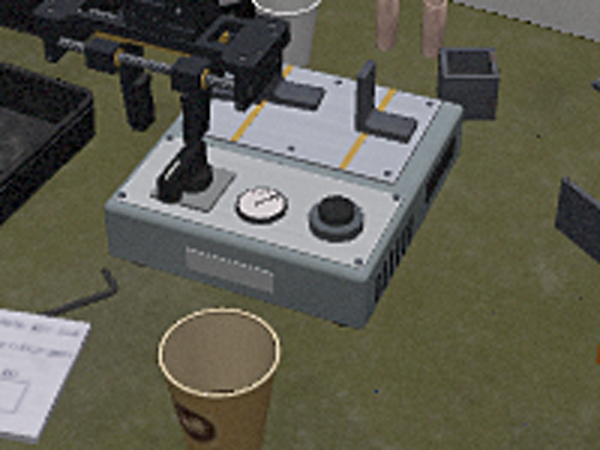

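The handle now points to the front at crop (175,180), and the needle has moved. All the brackets are on the plate. Next comes the button.

Request:
send_rows(
  series=[
    [[-1.2,-4.3,0,0],[-1.2,-4.4,0,0],[-1.1,-4.5,0,0],[0,0,2.5,0],[0,0,0,0],[0,0,0,0]],
  ],
  grip=1,
)

```text
clock: 32.75
tcp_pos: [0.5267, -0.1146, 0.1299]
orientation: [3.141, -0.0, -3.043]
ft_force: [-0.7, -0.1, 0.1]
finger_gap: 0.004
grip_force: 0.0
```

```bash
python3 go.py 0.526 -0.1148 0.085 186
```

```text
t=32.75 p [ 0.5267 -0.1146  0.1299] yaw -174.3 shift cm [ 0.07 -0.01  4.49] turn -0.006 -> yaw -174.0 gap 0.004 gf 0.0 F [-0.7 -0.1  0.1] j1,j6 [-0.43 -2.1 ]
```

Press to TCP 0.085, then check the force and height.

Request:
send_rows(
  series=[
    [[0,0,2,0],[0,0,1,0],[0,0,0.6,0],[0,0,0.5,0],[0,0,0.3,0],[0,0,0.2,0],[0,0,0,0],[0,0,0,0]],
  ],
)

```text
clock: 33.75
tcp_pos: [0.527, -0.1149, 0.0862]
orientation: [-3.141, 0.002, -3.043]
ft_force: [-8.5, 4.2, 22.3]
finger_gap: 0.005
grip_force: 11.3
```

Request:
send_rows(
  series=[
    [[0,0,0,0],[0,0,0,0],[0,0,0,0],[0,0,0,0],[0,0,0,0],[0,0,0,0],[0,0,0,0],[0,0,0,0],[0,0,0,0],[0,0,0,0],[0,0,0,0],[0,0,0,0],[0,0,0,0],[0,0,0,0],[0,0,0,0],[0,0,0,0],[0,0,0,0],[0,0,0,0],[0,0,0,0],[0,0,0,0]],
  ],
)

```text
clock: 36.25
tcp_pos: [0.527, -0.1149, 0.0862]
orientation: [-3.14, 0.002, -3.043]
ft_force: [-6.9, 4.2, 22.0]
finger_gap: 0.002
grip_force: 11.3
```

Request:
send_rows(
  series=[
    [[0,0,0,0],[0,0,0,0],[0,0,0,0],[0,0,0,0],[0,0,0,0],[0,0,0,0],[0,0,0,0],[0,0,0,0],[0,0,0,0],[0,0,0,0],[0,0,0,0],[0,0,0,0],[0,0,0,0],[0,0,0,0],[0,0,0,0],[0,0,0,0],[0,0,0,0],[0,0,0,0],[0,0,0,0],[0,0,0,0]],
  ],
)

```text
clock: 38.75
tcp_pos: [0.527, -0.1149, 0.0862]
orientation: [-3.14, 0.002, -3.043]
ft_force: [-6.6, 4.5, 22.4]
finger_gap: 0.005
grip_force: 11.3
```

```bash
python3 look.py; python3 go.py 0.526 -0.1148 0.15 186
```

```text
top bench >.03
top plate >.105
   58 ((654.2658081054688, 27.485733032226562), (32.63768768310547, 19.230241775512695), 17.651504516601562) zmax 0.139
   32 ((657.1923828125, -71.32405853271484), (23.697782516479492, 7.41861629486084), 7.292260646820068) zmax 0.138
scene bench >.03
scene plate >.105
   84 ((656.14013671875, 27.89994239807129), (34.76456069946289, 20.44646644592285), 18.628520965576172) zmax 0.138
t=38.85 p [ 0.527  -0.1149  0.0862] yaw -174.4 shift cm [ 0.08  0.01 -6.38] turn -0.006 -> yaw -174.0 gap 0.003 gf 11.3 F [-7.4  2.9 23. ] j1,j6 [-0.43 -2.1 ]
```

Request:
send_rows(
  series=[
    [[0,0,-1.5,0],[0,0,-3,0],[0,0,-3,0],[0,0,0,0],[1.2,4.3,0,0],[1.1,4.4,0,0],[1.1,4.4,0,0],[0,0,0,0],[0,0,0,0]],
  ],
  grip=0.2,
)

```text
clock: 39.98
tcp_pos: [0.4803, 0.0115, 0.1583]
orientation: [-3.141, -0.0, -3.043]
ft_force: [0.6, -0.7, -0.7]
finger_gap: 0.401
grip_force: 0.0
```

```bash
python3 go.py 0.480 0.014 0.085 184.5; python3 han.py
```

```text
t=39.98 p [0.4803 0.0115 0.1583] yaw -174.4 shift cm [0.   0.25 7.33] turn 0.020 -> yaw -175.5 gap 0.401 gf 0.0 F [ 0.6 -0.7 -0.7] j1,j6 [-0.22 -1.89]
top handle 0 
  button 161 [ 0.5245 -0.1139  0.0877]
scene handle 168 ((495.16693115234375, 14.303962707519531), (69.13423156738281, 16.94759178161621), 4.981144428253174)
  button 173 [ 0.5219 -0.1163  0.0871]
```

Request:
send_rows(
  series=[
    [[0,0.25,2.5,0.02],[0,0,2.5,0],[0,0,1.3,0],[0,0,1,0],[0,0,0,0],[0,0,0,0]],
  ],
)

```text
clock: 40.83
tcp_pos: [0.4802, 0.0144, 0.0863]
orientation: [-3.141, 0.001, -3.063]
ft_force: [-0.2, -0.1, 0.7]
finger_gap: 0.398
grip_force: 0.0
```

Request:
send_rows(
  series=[
    [[0,0,0,0],[0,0,0,0],[0,0,0,0],[0,0,0,0],[0,0,0,0]],
  ],
  grip=1,
  force=15,
)

```text
clock: 41.45
tcp_pos: [0.4798, 0.0145, 0.086]
orientation: [-3.141, 0.0, -3.063]
ft_force: [-2.2, 0.2, 6.2]
finger_gap: 0.182
grip_force: 14.9
```

Request:
send_rows(
  series=[
    [[-0.04,0.5,0,0.156],[-0.04,0.5,0,0.156],[-0.04,0.5,0,0.156],[-0.04,0.5,0,0.156],[-0.04,0.5,0,0.156],[-0.04,0.5,0,0.156],[-0.04,0.5,0,0.156],[-0.04,0.5,0,0.156],[-0.04,0.5,0,0.156],[0,0,0,0],[0,0,0,0]],
  ],
)

```text
clock: 42.82
tcp_pos: [0.5047, 0.0498, 0.086]
orientation: [3.139, -0.002, 1.816]
ft_force: [1.4, 10.6, 4.1]
finger_gap: 0.183
grip_force: 15.0
```

```bash
python3 go.py 0.507 0.0487 0.085 98; python3 han.py
```

```text
t=42.83 p [0.5047 0.0498 0.086 ] yaw 104.0 shift cm [-0.16  0.2   0.1 ] turn 0.105 -> yaw 98.0 gap 0.183 gf 15.0 F [ 1.4 10.6  4.1] j1,j6 [-0.14 -0.38]
top handle 0 
  button 155 [ 0.5248 -0.1137  0.0882]
scene handle 152 ((511.1380920410156, 24.565889358520508), (40.35546875, 44.13315200805664), 25.054872512817383)
  button 165 [ 0.5222 -0.1163  0.0874]
```

Request:
send_rows(
  series=[
    [[-0.1,0.25,0,0.08],[0,0,0,0],[0,0,0,0]],
  ],
)

```text
clock: 43.3
tcp_pos: [0.5072, 0.0502, 0.0861]
orientation: [3.139, -0.004, 1.736]
ft_force: [2.0, 15.0, 6.0]
finger_gap: 0.178
grip_force: 15.0
```

Request:
send_rows(
  series=[
    [[0,0,0,0],[0,0,0,0],[0,0,0,0],[0,0,-3,0],[0,0,-4,0],[0,0,-4,0],[5,5,0,0],[5,5,0,0],[0,0,0,0],[0,0,0,0]],
  ],
  grip=0.2,
)

```text
clock: 44.55
tcp_pos: [0.5791, 0.1492, 0.1953]
orientation: [-3.14, 0.0, 1.736]
ft_force: [-1.4, -0.0, -0.3]
finger_gap: 0.401
grip_force: 0.0
```

```bash
python3 han.py; python3 look.py c;  python3 -c "
import cv2;a=cv2.imread('pics/top_c.png')[145:255,250:360];b=cv2.imread('pics/scene_c.png')[190:300,250:400]
cv2.imwrite('pics/c2.png',cv2.resize(cv2.hconcat([a,b]),None,fx=3,fy=3,interpolation=2))"
```

```text
top handle 124 ((507.95745849609375, 33.42967224121094), (21.2282772064209, 63.72710418701172), 1.4687626361846924)
  button 155 [ 0.525  -0.1144  0.0879]
scene handle 194 ((508.3929748535156, 32.93470001220703), (19.867900848388672, 64.43150329589844), 8.978536605834961)
  button 167 [ 0.5222 -0.1167  0.0876]
top bench >.03
top plate >.105
   57 ((653.3917846679688, 27.21445655822754), (31.206396102905273, 19.242128372192383), 17.642940521240234) zmax 0.140
   31 ((657.8778076171875, -71.28506469726562), (24.719635009765625, 7.430483341217041), 7.593926906585693) zmax 0.140
scene bench >.03
scene plate >.105
   127 ((654.7325439453125, 27.603639602661133), (35.71622848510742, 18.701282501220703), 15.323295593261719) zmax 0.137
   72 ((659.9819946289062, -70.23149108886719), (30.335651397705078, 9.320629119873047), 5.40431547164917) zmax 0.137
```

View pics/c2.png

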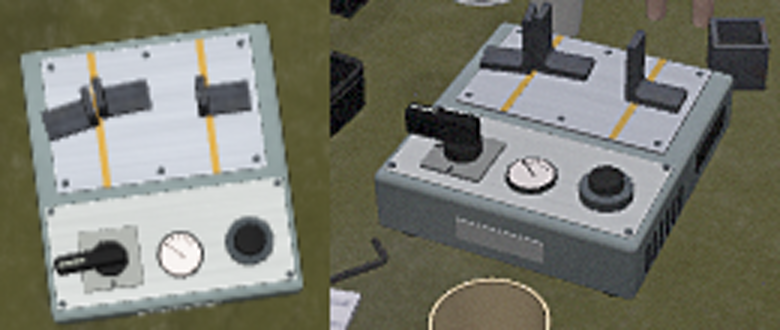

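```bash
sed -e 's/6\.6)/2.3)/;s/\.655,-\.025/.4717,.3359/;s/,96\.6/,92.3/' pl.py > tr.py; grep -n 'c=np\|go(' tr.py; python3 go.py 0.660 -0.0707 0.103 96.6
```

```text
4:a=np.deg2rad(2.3);c=np.array([.4717,.3359]);Rz=np.array([[np.cos(a),-np.sin(a)],[np.sin(a),np.cos(a)]])
5:x,y,z=map(float,sys.argv[1:4]); q=c+Rz@[x,y]; print(q.round(4)); go(q[0],q[1],z,92.3)
t=44.75 p [0.5792 0.1485 0.196 ] yaw 99.4 shift cm [-22.95   4.41   9.31] turn 0.048 -> yaw 96.6 gap 0.401 gf 0.0 F [ 0.9  0.2 -0. ] j1,j6 [ 0.05 -0.11]
```

Request:
send_rows(
  series=[
    [[-3.8,0.7,0,0],[-3.8,0.7,0,0],[-3.8,0.7,0,0],[-3.8,0.7,0,0],[-3.8,0.8,0,0],[-3.9,0.8,0,0],[0,0,0,0.048],[0,0,2,0],[0,0,0,0],[0,0,0,0]],
  ],
  grip=-0.2,
)

```text
clock: 46.0
tcp_pos: [0.6605, -0.0694, 0.1766]
orientation: [3.141, 0.0, 1.687]
ft_force: [0.4, 0.1, -0.6]
finger_gap: 0.598
grip_force: 0.0
```

```bash
python3 go.py 0.660 -0.0707 0.103 96.6
```

```text
t=46.00 p [ 0.6605 -0.0694  0.1766] yaw 96.7 shift cm [-0.12 -0.07  7.36] turn 0.001 -> yaw 96.6 gap 0.598 gf 0.0 F [ 0.4  0.1 -0.6] j1,j6 [-0.28 -0.4 ]
```

Request:
send_rows(
  series=[
    [[-0.1,-0.1,3,0],[0,0,2.4,0],[0,0,1.4,0],[0,0,0.6,0],[0,0,0,0],[0,0,0,0]],
  ],
)

```text
clock: 46.75
tcp_pos: [0.66, -0.0703, 0.1027]
orientation: [3.14, 0.001, 1.688]
ft_force: [-0.6, -0.5, 0.4]
finger_gap: 0.599
grip_force: 0.0
```

Request:
send_rows(
  series=[
    [[0,0,0,0],[0,0,0,0],[0,0,0,0],[0,0,0,0],[0,0,0,0],[0,0,0,0],[0,0,-2,0],[0,0,-4,0],[0,0,-4,0],[0,0,0,0]],
  ],
  grip=1,
  force=25,
)

```text
clock: 48.0
tcp_pos: [0.6603, -0.0705, 0.2043]
orientation: [3.137, 0.002, 1.688]
ft_force: [-0.3, 0.1, -2.8]
finger_gap: 0.315
grip_force: 24.9
```

```bash
python3 tr.py 0.058 -0.079 0.11
```

```text
[0.5328 0.2593]
t=48.00 p [ 0.6603 -0.0705  0.2043] yaw 96.7 shift cm [34.26 -8.86  9.32] turn 0.077 -> yaw 92.3 gap 0.315 gf 24.9 F [-0.3  0.1 -2.8] j1,j6 [-0.28 -0.4 ]
```

Request:
send_rows(
  series=[
    [[3.4,-0.9,0,0],[3.4,-0.9,0,0],[3.4,-0.9,0,0],[3.4,-0.9,0,0],[3.4,-0.9,0,0],[3.4,-0.9,0,0],[3.4,-0.9,0,0],[3.4,-0.9,0,0],[3.5,-0.8,0,0],[3.5,-0.8,0,0],[0,0,3,0.077],[0,0,3,0],[0,0,2,0],[0,0,0,0],[0,0,0,0]],
  ],
)

```text
clock: 49.88
tcp_pos: [0.5323, 0.2591, 0.1218]
orientation: [-3.141, 0.0, 1.611]
ft_force: [0.2, -0.6, -1.4]
finger_gap: 0.314
grip_force: 24.9
```

```bash
python3 tr.py 0.058 -0.079 0.034
```

```text
[0.5328 0.2593]
t=49.88 p [0.5323 0.2591 0.1218] yaw 92.3 shift cm [0.01 0.05 8.78] turn -0.000 -> yaw 92.3 gap 0.314 gf 24.9 F [ 0.2 -0.6 -1.4] j1,j6 [0.25 0.21]
```

Request:
send_rows(
  series=[
    [[0,0,3,0],[0,0,3,0],[0,0,1.5,0],[0,0,0.7,0],[0,0,0.5,0],[0,0,0,0],[0,0,0,0]],
  ],
)

```text
clock: 50.75
tcp_pos: [0.5326, 0.2593, 0.0354]
orientation: [3.141, -0.0, 1.611]
ft_force: [0.3, -0.4, -1.5]
finger_gap: 0.313
grip_force: 24.9
```

Request:
send_rows(
  series=[
    [[0,0,0,0],[0,0,0,0],[0,0,0,0],[0,0,0,0],[0,0,-2,0],[0,0,-4,0],[0,0,-5,0],[0,0,-5,0],[0,0,0,0],[0,0,0,0]],
  ],
  grip=-0.2,
)

```text
clock: 52.0
tcp_pos: [0.5319, 0.259, 0.1939]
orientation: [-3.14, 0.0, 1.611]
ft_force: [-0.7, 0.0, 0.4]
finger_gap: 0.598
grip_force: 0.0
```

```bash
python3 - <<'E'
from h import *
import look
s=snapshot('top'); np.savez('top2.npz',**s); W=cloud(s)
m=(W[...,2]>.117)&(W[...,2]<.15)&(W[...,0]>.58)&(W[...,0]<.73)&(W[...,1]>-.1)&(W[...,1]<.1)
P=W[m]; print(len(P)); look.legs(s,.105,.15,.57,.74,-.16,.1); look.legs(s,.04,.08,.38,.6,.2,.46,255)
a=s['img'][155:205,255:315]; cv2.imwrite('pics/d.png',cv2.resize(a,None,fx=10,fy=10,interpolation=2))
ys=P[:,1]
A=P[P[:,1]>.0275];B=P[P[:,1]<=.0275]
for Q in(A,B): print(len(Q),cv2.minAreaRect((Q[:,:2]*1000).astype(np.float32)))
# feet on plate
h=cv2.cvtColor(s['img'],cv2.COLOR_BGR2HSV)
m=(h[...,2]<110)&(W[...,2]>.066)&(W[...,2]<.095)&(W[...,0]>.58)&(W[...,0]<.72)&(W[...,1]>-.045)&(W[...,1]<.1)
n,l,st,c=cv2.connectedComponentsWithStats(m.astype(np.uint8))
for i in range(1,n):
    Q=W[l==i]
    if len(Q)>20: print('foot',len(Q),cv2.minAreaRect((Q[:,:2]*1000).astype(np.float32)),np.median(Q[:,2]))
E
python3 go.py 0.654 0.025 0.17 96.6
```

```text
71
   58 ((653.928955078125, 27.384952545166016), (32.86567306518555, 19.216175079345703), 17.528324127197266) zmax 0.142
   36 ((597.9378662109375, 237.04129028320312), (4.056408405303955, 71.5260009765625), 0.49125567078590393) zmax 0.059
   45 ((531.0475463867188, 257.2835998535156), (27.834020614624023, 9.198473930358887), 6.3467278480529785) zmax 0.070
   20 ((473.6156311035156, 224.88424682617188), (3.7020912170410156, 49.5447883605957), 2.5826518535614014) zmax 0.048
32 ((653.5757446289062, 34.84025955200195), (35.46636962890625, 11.235751152038574), 0.5256747603416443)
39 ((655.9614868164062, 21.65513038635254), (10.225147247314453, 36.570762634277344), 89.62770080566406)
foot 136 ((661.85107421875, 2.9462051391601562), (27.13591766357422, 47.1624755859375), 11.064723014831543) 0.08203117320375308
foot 140 ((642.92724609375, 53.767459869384766), (26.740949630737305, 47.661842346191406), 18.327573776245117) 0.08192587940993934
t=52.05 p [0.5317 0.259  0.1933] yaw 92.3 shift cm [-23.87  11.29   2.32] turn -0.075 -> yaw 96.6 gap 0.602 gf 0.0 F [-0.9 -0.   0.8] j1,j6 [0.25 0.21]
```

View pics/d.png

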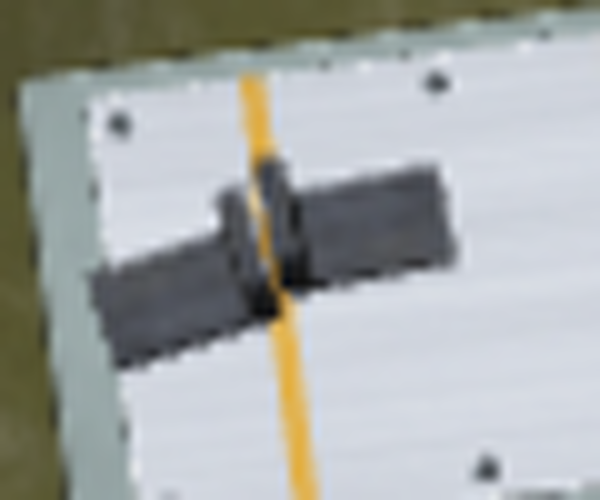

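The third bracket is in the tray. The crop shows two back-to-back legs with a small gap at (262,230). I'll take the right one with the pads offset toward its foot.

```bash
python3 go.py 0.658 0.0175 0.17 101
```

```text
t=52.05 p [0.5317 0.259  0.1933] yaw 92.3 shift cm [-24.63  11.66   2.32] turn -0.152 -> yaw 101.0 gap 0.602 gf 0.0 F [-0.9 -0.   0.8] j1,j6 [0.25 0.21]
```

Request:
send_rows(
  series=[
    [[-3.1,1.4,0,0],[-3.1,1.4,0,0],[-3.1,1.4,0,0],[-3.1,1.5,0,0],[-3.1,1.5,0,0],[-3.1,1.5,0,0],[-3,1.5,0,0],[-3,1.5,0,0],[0,0,1,-0.152],[0,0,1,0],[0,0,0,0],[0,0,0,0]],
  ],
)

```text
clock: 53.55
tcp_pos: [0.659, 0.0184, 0.1748]
orientation: [-3.142, -0.0, 1.762]
ft_force: [-0.6, 0.3, 0.5]
finger_gap: 0.598
grip_force: 0.0
```

```bash
python3 go.py 0.658 0.0175 0.103 101
```

```text
t=53.55 p [0.659  0.0184 0.1748] yaw 100.9 shift cm [-0.07 -0.11  7.18] turn -0.001 -> yaw 101.0 gap 0.598 gf 0.0 F [-0.6  0.3  0.5] j1,j6 [-0.15 -0.34]
```

Request:
send_rows(
  series=[
    [[-0.1,-0.1,3,0],[0,0,2.2,0],[0,0,1.4,0],[0,0,0.6,0],[0,0,0,0],[0,0,0,0]],
  ],
)

```text
clock: 54.3
tcp_pos: [0.6586, 0.0168, 0.1036]
orientation: [3.14, 0.001, 1.763]
ft_force: [-0.2, 0.1, 0.2]
finger_gap: 0.599
grip_force: 0.0
```

Request:
send_rows(
  series=[
    [[0,0,0,0],[0,0,0,0],[0,0,0,0],[0,0,0,0],[0,0,0,0],[0,0,0,0],[0,0,-1,0],[0,0,-2,0],[0,0,-4,0],[0,0,-4,0],[0,0,0,0]],
  ],
  grip=1,
  force=25,
)

```text
clock: 55.68
tcp_pos: [0.6589, 0.0166, 0.2158]
orientation: [3.137, 0.002, 1.763]
ft_force: [0.2, 0.4, -2.9]
finger_gap: 0.312
grip_force: 24.9
```

```bash
python3 look.py e; python3 tr.py 0.058 -0.014 0.12; python3 -c "
import cv2;b=cv2.imread('pics/scene_e.png')[130:280,250:400]
cv2.imwrite('pics/e2.png',cv2.resize(b,None,fx=3,fy=3,interpolation=2))"
```

```text
top bench >.03
top plate >.105
scene bench >.03
scene plate >.105
   61 ((650.8120727539062, 32.60187911987305), (29.47097396850586, 7.988839149475098), 17.118059158325195) zmax 0.138
[0.5302 0.3242]
t=55.77 p [0.6576 0.0168 0.2116] yaw 101.0 shift cm [32.6  -6.63  9.19] turn 0.152 -> yaw 92.3 gap 0.316 gf 24.9 F [ 0.8 -0.2 -3.2] j1,j6 [-0.15 -0.35]
```

View pics/e2.png

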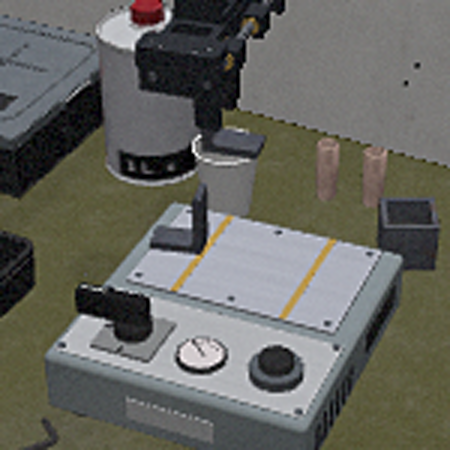

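The crop shows one bracket hanging in the gripper near (235,145) and the other alone on the plate at (185,230).

Request:
send_rows(
  series=[
    [[3.2,-0.7,0,0],[3.2,-0.7,0,0],[3.2,-0.7,0,0],[3.2,-0.7,0,0],[3.3,-0.7,0,0],[3.3,-0.7,0,0],[3.3,-0.6,0,0],[3.3,-0.6,0,0],[3.3,-0.6,0,0],[3.3,-0.6,0,0],[0,0,3,0.152],[0,0,3,0],[0,0,2,0],[0,0,0,0],[0,0,0,0]],
  ],
)

```text
clock: 57.65
tcp_pos: [0.5313, 0.3243, 0.1328]
orientation: [-3.141, 0.0, 1.611]
ft_force: [-0.7, 0.0, -1.9]
finger_gap: 0.31
grip_force: 24.9
```

```bash
python3 tr.py 0.058 -0.014 0.035
```

```text
[0.5302 0.3242]
t=57.65 p [0.5313 0.3243 0.1328] yaw 92.3 shift cm [ 0.   -0.1   9.78] turn -0.000 -> yaw 92.3 gap 0.310 gf 24.9 F [-0.7  0.  -1.9] j1,j6 [0.36 0.32]
```

Request:
send_rows(
  series=[
    [[0,-0.1,3,0],[0,0,3,0],[0,0,2,0],[0,0,1,0],[0,0,0.7,0],[0,0,0,0],[0,0,0,0]],
  ],
)

```text
clock: 58.52
tcp_pos: [0.5306, 0.3244, 0.0365]
orientation: [3.14, -0.0, 1.611]
ft_force: [0.7, -0.0, -1.6]
finger_gap: 0.318
grip_force: 24.9
```

Request:
send_rows(
  series=[
    [[0,0,0,0],[0,0,0,0],[0,0,0,0],[0,0,0,0],[0,0,-2,0],[0,0,-4,0],[0,0,-5,0],[0,0,-5,0],[0,0,0,0],[0,0,0,0]],
  ],
  grip=-0.2,
)

```text
clock: 59.78
tcp_pos: [0.5298, 0.3241, 0.1948]
orientation: [-3.14, 0.0, 1.611]
ft_force: [0.3, 0.4, -0.1]
finger_gap: 0.599
grip_force: 0.0
```

```bash
python3 look.py; python3 go.py 0.6505 0.0326 0.17 107.5
```

```text
top bench >.03
top plate >.105
   28 ((648.4114990234375, 32.54718017578125), (26.273670196533203, 6.053940296173096), 17.583446502685547) zmax 0.139
scene bench >.03
scene plate >.105
   62 ((651.1245727539062, 32.43980407714844), (31.29616928100586, 8.57956600189209), 17.837797164916992) zmax 0.138
t=59.88 p [0.5297 0.324  0.1941] yaw 92.3 shift cm [-29.6   10.91   2.41] turn -0.265 -> yaw 107.5 gap 0.597 gf 0.0 F [-0.4  0.2  0.4] j1,j6 [0.36 0.32]
```

Request:
send_rows(
  series=[
    [[-3.3,1.2,0,0],[-3.3,1.2,0,0],[-3.3,1.2,0,0],[-3.3,1.2,0,0],[-3.3,1.2,0,0],[-3.3,1.2,0,0],[-3.3,1.2,0,0],[-3.3,1.2,0,0],[-3.2,1.3,0,0],[0,0,1,-0.132],[0,0,1,-0.133],[0,0,0,0],[0,0,0,0]],
  ],
)

```text
clock: 61.5
tcp_pos: [0.651, 0.0329, 0.1755]
orientation: [-3.141, -0.0, 1.873]
ft_force: [0.6, 0.7, -0.2]
finger_gap: 0.602
grip_force: 0.0
```

```bash
python3 go.py 0.6505 0.0326 0.103 107.5
```

```text
t=61.50 p [0.651  0.0329 0.1755] yaw 107.3 shift cm [-0.02 -0.05  7.25] turn -0.003 -> yaw 107.5 gap 0.602 gf 0.0 F [ 0.6  0.7 -0.2] j1,j6 [-0.13 -0.43]
```

Request:
send_rows(
  series=[
    [[0,0,3,0],[0,0,2.3,0],[0,0,1.4,0],[0,0,0.6,0],[0,0,0,0],[0,0,0,0]],
  ],
)

```text
clock: 62.25
tcp_pos: [0.6514, 0.0328, 0.1036]
orientation: [3.14, 0.001, 1.876]
ft_force: [-0.5, -0.0, -0.8]
finger_gap: 0.601
grip_force: 0.0
```

Request:
send_rows(
  series=[
    [[0,0,0,0],[0,0,0,0],[0,0,0,0],[0,0,0,0],[0,0,0,0],[0,0,0,0],[0,0,-1,0],[0,0,-2,0],[0,0,-4,0],[0,0,-4,0],[0,0,0,0]],
  ],
  grip=1,
  force=25,
)

```text
clock: 63.62
tcp_pos: [0.6517, 0.0329, 0.216]
orientation: [3.136, 0.002, 1.876]
ft_force: [-0.9, 1.3, -1.0]
finger_gap: 0.314
grip_force: 24.9
```

```bash
python3 tr.py 0.058 0.030 0.12
```

```text
[0.5284 0.3682]
t=63.62 p [0.6517 0.0329 0.216 ] yaw 107.5 shift cm [35.71 -1.74  9.51] turn 0.265 -> yaw 92.3 gap 0.314 gf 24.9 F [-0.9  1.3 -1. ] j1,j6 [-0.13 -0.44]
```

Request:
send_rows(
  series=[
    [[3.6,-0.2,0,0],[3.6,-0.2,0,0],[3.6,-0.2,0,0],[3.6,-0.2,0,0],[3.6,-0.2,0,0],[3.6,-0.2,0,0],[3.6,-0.2,0,0],[3.5,-0.2,0,0],[3.5,-0.1,0,0],[3.5,0,0,0],[0,0,3,0.132],[0,0,3,0.133],[0,0,2,0],[0,0,0,0],[0,0,0,0]],
  ],
)

```text
clock: 65.5
tcp_pos: [0.5276, 0.3683, 0.133]
orientation: [3.142, -0.0, 1.611]
ft_force: [0.3, -0.1, -2.4]
finger_gap: 0.314
grip_force: 24.9
```

```bash
python3 tr.py 0.058 0.030 0.035
```

```text
[0.5284 0.3682]
t=65.50 p [0.5276 0.3683 0.133 ] yaw 92.3 shift cm [-0.01  0.08  9.8 ] turn -0.000 -> yaw 92.3 gap 0.314 gf 24.9 F [ 0.3 -0.1 -2.4] j1,j6 [0.43 0.39]
```

Request:
send_rows(
  series=[
    [[0,0.1,3,0],[0,0,3,0],[0,0,2,0],[0,0,1,0],[0,0,0.7,0],[0,0,0,0],[0,0,0,0]],
  ],
)

```text
clock: 66.38
tcp_pos: [0.5289, 0.3685, 0.0365]
orientation: [3.14, -0.0, 1.611]
ft_force: [0.2, -0.4, -2.2]
finger_gap: 0.313
grip_force: 24.9
```

Request:
send_rows(
  series=[
    [[0,0,0,0],[0,0,0,0],[0,0,0,0],[0,0,0,0],[0,0,-2,0],[0,0,-4,0],[0,0,-5,0],[0,0,-5,0],[-5,0,0,0],[-5,0,0,0],[-5,0,0,0],[-5,0,0,0],[-5,0,0,0],[0,0,0,0],[0,0,0,0],[0,0,0,0]],
  ],
  grip=-0.2,
)

```text
clock: 68.38
tcp_pos: [0.5384, 0.1196, 0.1957]
orientation: [-3.142, -0.0, 1.612]
ft_force: [-0.4, -0.2, -0.6]
finger_gap: 0.6
grip_force: 0.0
```

```bash
python3 han.py
python3 - <<'E'
from h import *
import look
s=snapshot('top'); look.legs(s,.044,.08,.48,.59,.2,.46,255)
W=cloud(s); m=(W[...,2]>.08)&(abs(W[...,0]-.337)<.07)&(abs(W[...,1]+.12)<.07)&(W[...,2]<.11)
P=W[m]; print('cup',cv2.minAreaRect((P[:,:2]*1000).astype(np.float32))) if len(P)>5 else print('cup hidden')
cv2.imwrite('pics/top_f.png',s['img'])
s=snapshot('scene'); cv2.imwrite('pics/scene_f.png',s['img'])
a=cv2.imread('pics/top_f.png')[140:320,100:400]; cv2.imwrite('pics/f.png',cv2.resize(a,None,fx=2.6,fy=2.6,interpolation=2))
E
```

```text
top handle 120 ((507.9552307128906, 33.70484161376953), (15.947691917419434, 65.32007598876953), 10.172662734985352)
  button 159 [ 0.5246 -0.1143  0.0882]
scene handle 198 ((507.6480407714844, 33.964908599853516), (19.26799964904785, 65.85277557373047), 9.136191368103027)
  button 155 [ 0.5227 -0.1164  0.0878]
   10 ((589.0508422851562, 438.3825378417969), (0.8536310791969299, 36.2199821472168), 0.15187345445156097) zmax 0.053
   47 ((528.5347900390625, 329.2159118652344), (9.294803619384766, 28.31344985961914), 88.64488220214844) zmax 0.072
   48 ((527.8132934570312, 366.40625), (27.5184326171875, 9.90276050567627), 1.062607765197754) zmax 0.073
cup ((336.93096923828125, -120.65338134765625), (85.66480255126953, 85.04051971435547), 89.37077331542969)
```

View pics/f.png

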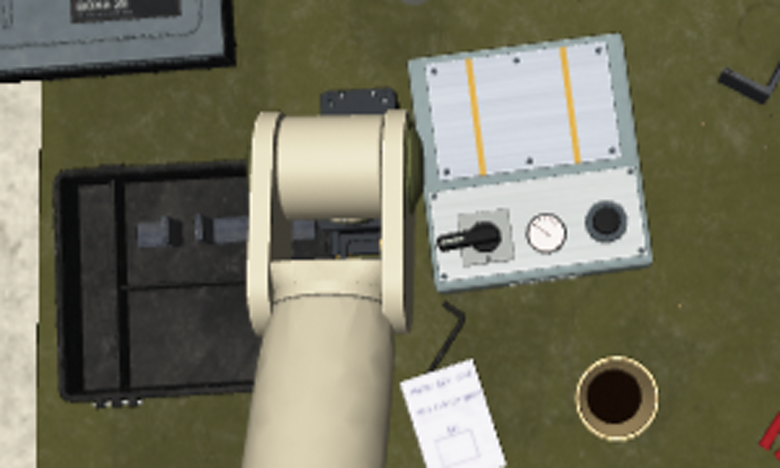

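The picture shows two brackets standing in the tray at (158,230) and (215,228). The third is half hidden under the arm at (303,235), so I'll clear the arm and check it.

Request:
send_rows(
  series=[
    [[-5,0,0,0],[-5,0,-1,0],[-5,0,-1,0],[-4,0,0,0],[0,0,0,0],[0,0,0,0],[0,0,0,0],[0,0,0,0]],
  ],
)

```text
clock: 69.58
tcp_pos: [0.5462, -0.0704, 0.2158]
orientation: [-3.142, -0.0, 1.612]
ft_force: [0.7, 0.2, 0.7]
finger_gap: 0.602
grip_force: 0.0
```

```bash
python3 - <<'E'
from h import *
import look
s=snapshot('top'); look.legs(s,.044,.08,.48,.585,.2,.46,255)
r=bot.read_state(); print(r['clock'],r['ft_force'],r['tcp_pos'])
E
python3 han.py
```

```text
48 ((529.195068359375, 329.5423889160156), (28.358671188354492, 8.385746955871582), 2.3221189975738525) zmax 0.069
   47 ((531.0540771484375, 257.3443298339844), (27.9951229095459, 9.144546508789062), 4.011374473571777) zmax 0.068
   49 ((527.306396484375, 365.53143310546875), (28.169857025146484, 11.04150104522705), 4.319154262542725) zmax 0.072
69.625 [-0.58840746  0.08338089 -0.25517893] [ 0.54617718 -0.07057871  0.21578907]
top handle 25 ((509.7740478515625, 35.03763961791992), (12.68112850189209, 63.32564163208008), 15.888710021972656)
  button 1 [ 0.5218 -0.1344  0.0855]
scene handle 200 ((508.503173828125, 32.58481979370117), (20.697311401367188, 65.65653991699219), 5.636995792388916)
  button 169 [ 0.5216 -0.1166  0.0873]
```

All three stand in the tray, the isolator is off, the button is up and the cup hasn't moved.

```bash
python3 -c "
from bench import bot; print(bot.hand_in())"
```

```text
the job is handed in; nothing more can be done
None
```

I handed the job in at about 70 s: all three brackets were demagnetised on the plate (button held down for just over 5 s) and now stand in the tray, with the isolator off, the button up and the coffee cup unmoved; no verdict came back.

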